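# Unbolt the counter coin tray and put the coin roll away

## Robot

A 6-joint arm with a two-finger parallel gripper is mounted at the origin on a cart in front of the work surface, level with it; the furniture and walls round the work are solid. World frame = base frame: x ahead of the robot, y to its left, z up, the work surface at z = 0. Lengths are in m, angles in rad, forces in N, time in s.
With the tool pointing down it reaches from about 0.425 to 0.95 m from the base axis. Payload 3.5 kg.
Tool frame: the origin (TCP) lies on the centre line of the jaws, within the pads' length; the fingertips stand 14 mm ahead of it and the grasp point (between the pads) lies 5 mm behind it (tips_ahead is the distance from the TCP to the fingertips, in m); y points along the fingers, z is the direction in which the jaws open and shut, and the axes are right-handed (so a half turn about y gives the same grasp; the last joint's range is limited). The gripper opens to 85 mm and grips with 20 to 120 N. Pads are 22 mm wide; open, the fingers measure 114 mm over their backs; the gripper's body (76 mm by 85 mm) begins 54 mm behind the grasp point. The pads swing forward as they close: fully open they stand 13 mm farther back than shut.
Start: joints at [1.126, 0.286, 1.577, -0, 1.279, -0.15], TCP at [0.196, 0.646, 0.245] pointing down, gripper open.
Joint ranges: [-2.77, 2.77], [-0.9, 2.22], [0.21, 2.48], [-1.53, 4.67], [0.24, 2.81], [-2.84, 2.84]. Speed limits (rad/s): [2.79, 2.79, 3.14, 3.14, 3.14, 3.14].

## Interface

Orientations are given as a unit quaternion [x, y, z, w].
In Python, from plant import get_state, read_camera, sign_off, tips_ahead gives the robot as it stands.
- The arm moves only by the tool send_rows, never from a script. Its argument "plan" is a list of rows, each a list of 2 entries, a list of its own where there are three numbers: the shift along the tool's x, y, z in units of 12 cm (1.0 is 12 cm), then the turn, a rotation vector about the tool's x, y, z in units of 360 degrees (1.0 is 360 degrees). In form: [[[tx, ty, tz], [rx, ry, rz]], ...]. A call has 1 to 12 rows; each row shifts and turns the commanded pose from where the row before left it, along the tool's axes as they then stand; what a row does not reach is not made up. A row lasts 1/10 s, in which the tool goes at most 50 mm and 8.59 degrees, less where a joint would pass 70% of its speed; a pose out of reach is approached as far as the arm can. A call with a number of a shift or a turn outside -1 to 1 is refused whole. A call with a gripper value outside its range is refused whole. "gripper" is the closure, from 0 (fully open) to 1 (shut), set as the call begins (left out, the last holds). The fingers move at their own pace and stop on an object; "grip_force" is the grip in N (left out, the last holds). Time passes only in rows, so rows that do not move let the fingers close. It gives the time, the measured TCP pose, the force and the opening at its end, in the units of the state.
- get_state(): the state, without advancing time (a new reading comes with each control period).
- read_camera(name): name is "side" or "top" or "wrist"; returns a dict with "img" (384x512x3 uint8, blue, green, red), "fx", "fy", "cx", "cy" (pixels), "world_from_camera" (4x4, takes a point from camera to world coordinates); the wrist camera has in their place "mount" (4x4, takes a point from camera to tool coordinates, whose origin is the TCP and whose axes are the tool frame's). Camera axes: x right, y down, z forward; pixel columns grow to the right and rows downward; lengths in m; the calibration is good to about 2 mm. A picture is of the moment at which its call begins: read the wrist's pose just before it. There is no depth.
- sign_off(): hands the job in, once; it reports no verdict.
The state is a dict: "time": time; "qpos": joint angles; "dq": joint speeds; "joint_efforts": joint torques, N m; "eef_pos": TCP position; "tcp_rot": TCP orientation; "contact_force": force on the tool from outside, world axes, zero at the start; "wrist_torque": the same for the moment, N m; "opening": opening from 0.0 (shut) to 1.0 (fully open).
Only numpy, scipy, OpenCV 4.12 (cv2) and the standard library are available. Lean on these libraries where they do the work, as an engineer would, in place of code of your own. Each camera call takes 0.05 s, during which the arm holds its last target. There are 200 camera calls.

## Task

Open the bolted steel coin tray: draw its shoot bolt right back and drop the knob into the rear side notch so that the bolt stays parked, then slide the cover fully open to the left. Pick up the coin roll lying on the counter and lay it flat in the tray's empty compartment, setting it down rather than dropping it; leave the stapler, the ink pad and the two hand stamps where they are.

Things in the scene. Friction and masses are not known exactly. Their poses are not given: they have to be found in the camera images.
- tray: Flat grey steel tray fixed on the counter, 250 (x) x 380 (y) x 55 mm. Origin: centre of its underside; x away from the teller, y to the teller's left, z up. Offsets below are in this frame, in mm. Bolt on the flat front deck (x -135 to -20, z = 55); behind it a well at the right, shut by the cover, and a plain left deck (z = 55). Cover rails along y at x = -30 and 110, top z = 66.
- tube (a point): Middle of the bolt's steel tube, on the rod's axis: x = -85, y = -90, z = 75. Tube along x from -131 to -39, radius 14 (top z = 89). Its slot is U-shaped: a front and a rear side notch, both open to the left (+y), joined by a straight run along the top; the knob's arm sticks out of it. Locked, the 14 mm rod passes through the cover's eye, so that the cover cannot move.
- eye (a point): Centre of the hole of the eye that stands on the cover's front edge, a plate 10 mm thick (x) and 36 mm wide (y), top at z = 93. Tray frame, cover shut: x = -12, y = -90, z = 75. The rod's tip stands at x = 5 - 1000*bolt.
- bolt (a joint): Slide of the bolt in m: 0 = home in the eye, grows as it is drawn to -x (towards the teller); stop at 0.052. Starts at 0 to 0.006. It slides only while the knob stands up in the straight run (bolt_knob above about 0.65); the rear notch takes the knob's arm from about 0.046 on. About 2 N.
- bolt_knob (a joint): Turn of the bolt's knob about the rod, rad: 0 = down in a side notch, arm leaning left (+y), 30 degrees above level; 1.05 = upright; stop at 1.22, just past upright, where it stays by itself. Light: below about 0.9 it falls by its own weight, into a notch if it is over one.
- knob_ball (a point): Centre of the black ball on the bolt's knob: 22 mm diameter, on a 10 mm thick arm, 46 mm from the rod's axis. Tray frame: x = -60 - 1000*bolt, y = -90 + 46 cos(a), z = 75 + 46 sin(a), with a = 0.524 + bolt_knob.
- cover (a joint): Slide of the tray's flat cover in m: 0 = shut, grows as it slides to the tray's left (+y); stop at 0.176 = fully open. About 2 N once the bolt is out of the eye.
- pull_bar (a point): Middle of the top edge of the black bar standing on the cover near its right end: 70 mm long along the tray's x, 8 mm thick along y, top 22 mm above the cover plate. Tray frame: x = 30, y = -165 + 1000*cover, z = 82.5; the cover's upper face is at z = 60.5. Push it from the right, or pinch it.
- compartment (a point): Middle of the floor of the empty compartment at the right of the well: 120 mm (tray x) by 126 mm (tray y), 50 mm deep, upright walls; axes parallel to the tray's. Tray frame: x = 40, y = -117, z = 5. A thin divider (top z = 45) parts it from a narrow strip with coin stacks at its left.
- coin_roll: Paper-wrapped roll of coins, a cylinder 26 mm thick and 88 mm long, about 0.3 kg, lying on the counter to the left of the tray. Origin: centre of one end; its z axis runs along the roll.
- roll_mid (a point): Middle of the coin roll, 44 mm along its z axis from the origin; 13 mm above what it lies on.
- stapler: Black stapler, 36 x 128 x 46 mm, right of the tray. Bystander.
- ink_pad: Blue ink pad, 69 x 98 x 19 mm, at the front right. Bystander.
- stamp_a: Hand stamp standing upright, round wooden handle, foot 30 mm, 75 mm tall, right of the tray. Bystander.
- stamp_b: Hand stamp standing upright, red handle, foot 36 mm, 75 mm tall, right of the tray. Bystander.

How it is judged:
On the way, in this order (a step that is already met when the one before it is completed fails the run):
1. the bolt is drawn back and its knob lies in the rear notch, the cover still shut (value of joint bolt above 0.043 m and value of joint bolt_knob below 0.15 rad and value of joint cover below 0.02 m), for 0.2 s.
2. the cover is slid fully open, the bolt still parked (value of joint bolt above 0.043 m and value of joint bolt_knob below 0.15 rad and value of joint cover above 0.168 m), for 0.2 s.
At the end, for the whole second after the job is handed in: The bolt is drawn (more than 43 mm) with its knob down in the rear notch (within 0.15 rad), the cover is open to within 8 mm of its stop, and the coin roll lies flat (within 10 degrees) and at rest on the floor of the tray's empty compartment (all of step 2 and x of roll_mid in the frame of compartment between -0.06 and 0.06 m and y of roll_mid in the frame of compartment between -0.054 and 0.054 m and z of roll_mid in the frame of compartment between 0.005 and 0.02 m and angle between coin_roll's own z axis and vertical between 1.4 and 1.74 rad and linear speed of coin_roll below 0.03 m/s); the robot touches nothing.
It fails at once if the stapler, the ink pad or a hand stamp is moved more than 30 mm (distance of any of stapler, ink_pad, stamp_a, stamp_b from where it was at the start of the episode above 0.03 m).
It fails at once if the coin roll is dropped into the tray from more than about 25 mm (linear speed of coin_roll above 0.7 m/s and x of roll_mid in the frame of compartment between -0.06 and 0.06 m and y of roll_mid in the frame of compartment between -0.054 and 0.054 m and z of roll_mid in the frame of compartment below 0.045 m).
It also fails if it takes over 64 s, if anything falls off the work surface, if the arm or the gripper's body presses on something with over 40 N, if the wrist force passes 120 N, or if a joint passes its speed limit or range.

## Working session

There is one attempt and no reset: what is moved stays moved. The work goes in short steps, Python scripts to look and compute and a tool call to move; the robot and the scene stay as the last step left them, time stands still between calls to the robot, and variables do not carry over. Pictures are saved under pics/ and viewed, about 8 in all and at most 12, crops included, and the job is handed in when it is done.

Besides the shell and the picture viewer there is one more tool, called by a JSON object that holds its "api" and its "payload", one argument or row to a line. send_rows: Moves the arm, as the interface text tells. Its arguments: {"type":"object","properties":{"plan":{"type":"array"},"gripper":{"type":"number"},"grip_force":{"type":"number"}},"required":["plan"]}

```bash
ls; mkdir -p pics; python3 - <<'E'
from plant import *
import cv2,numpy as np
print(get_state()); print(tips_ahead)
for n in("top","side"):
    c=read_camera(n); cv2.imwrite(f"pics/{n}0.png",c["img"]); print(n,c["fx"],c["fy"],c["cx"],c["cy"],np.round(c["world_from_camera"],4).tolist())
c=read_camera("wrist");print(np.round(c["mount"],4).tolist(),c["fx"])
E
```

```text
pics
{'time': 0.0, 'qpos': array([ 1.12601307e+00,  2.87214396e-01,  1.57816077e+00,  3.16781416e-06,
        1.27858751e+00, -1.50015777e-01]), 'dq': array([ 0.00104007, -0.00174878,  0.00042728,  0.00111088, -0.00256073,
       -0.00018821]), 'joint_efforts': array([ 7.05223320e-04, -4.05978942e+01, -2.92626214e+01, -6.02118325e-05,
        5.80104446e-03,  3.75346133e-06]), 'eef_pos': array([0.19581303, 0.64533182, 0.24392343]), 'tcp_rot': array([ 0.70024109, -0.10408597,  0.10359283, -0.69863943]), 'contact_force': array([0.28246995, 0.08168416, 0.53522879]), 'wrist_torque': array([ 0.02147486, -0.05640882, -0.05534318]), 'opening': 1.000449353188679}
0.014
top 362.195940584349 362.195940584349 259.1948824203012 189.81432936784208 [[-0.0275, -0.9969, 0.0736, 0.4956], [-0.9994, 0.029, 0.019, 0.0299], [-0.0211, -0.073, -0.9971, 1.1778], [0.0, 0.0, 0.0, 1.0]]
side 410.97635117826553 410.97635117826553 257.08812713933463 188.67060098233944 [[-0.9585, -0.1511, 0.2416, 0.2111], [-0.2844, 0.5589, -0.7789, 1.2175], [-0.0173, -0.8153, -0.5787, 0.9508], [0.0, 0.0, 0.0, 1.0]]
[[-0.0006, 0.9512, 0.3087, -0.0799], [-0.0004, -0.3087, 0.9512, -0.1293], [1.0, 0.0005, 0.0005, -0.0016], [0.0, 0.0, 0.0, 1.0]] 265.13795882365486
```

View pics/top0.png

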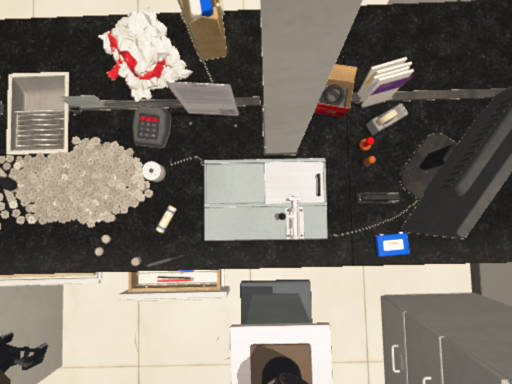

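View pics/side0.png

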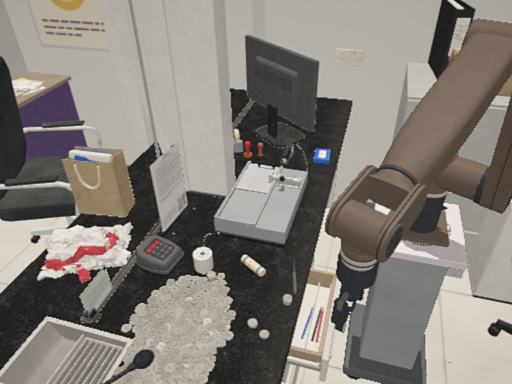

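The top view shows the tray at about (204–327, 158–241), the bolt at (293,215), the pull bar at (319,185) and the roll at (166,219). The side view shows the tray at about (220–305, 165–240) and the roll at (253,265). A pillar stands behind the tray. I'll localise these now.

```bash
cat > h.py <<'E'
import numpy as np,cv2
from plant import *
from scipy.spatial.transform import Rotation as R
def ray(c,uv,z):
    T=np.array(c["world_from_camera"]);d=T[:3,:3]@[(uv[0]-c["cx"])/c["fx"],(uv[1]-c["cy"])/c["fy"],1]
    return T[:3,3]+d*(z-T[2,3])/d[2]
def proj(c,P):
    T=np.linalg.inv(c["world_from_camera"]);p=T[:3,:3]@P+T[:3,3]
    return np.array([c["fx"]*p[0]/p[2]+c["cx"],c["fy"]*p[1]/p[2]+c["cy"]])
def wcam():
    s=get_state();c=read_camera("wrist");T=np.eye(4);T[:3,:3]=R.from_quat(s["tcp_rot"]).as_matrix();T[:3,3]=s["eef_pos"]
    c=dict(c);c["world_from_camera"]=T@c["mount"];return c
E
python3 - <<'E'
from h import *
print(np.round(R.from_quat(get_state()["tcp_rot"]).as_matrix(),3).tolist())
c=read_camera("top");im=c["img"];g=im.min(2)
m=np.zeros(g.shape,np.uint8);m[150:250,195:335]=(g[150:250,195:335]>85)*255
m=cv2.morphologyEx(m,cv2.MORPH_OPEN,np.ones((5,5)))
cn=max(cv2.findContours(m,0,2)[0],key=cv2.contourArea)
print(cv2.minAreaRect(cn))
ep=cv2.approxPolyDP(cn,4,True)[:,0];print(ep.tolist())
P=np.array([ray(c,p+0.,.055)[:2] for p in cn[:,0]],np.float32)
r=cv2.minAreaRect(P);print(r,cv2.boxPoints(r))
m=np.zeros(g.shape,np.uint8);m[200:240,150:185]=(im.max(2)[200:240,150:185]>110)*255
cn=max(cv2.findContours(m,0,2)[0],key=cv2.contourArea);P=np.array([ray(c,p+0.,.013)[:2] for p in cn[:,0]],np.float32)
print("roll",cv2.minAreaRect(P),cv2.boxPoints(cv2.minAreaRect(P)))
a=cv2.resize(im[148:248,195:335],None,fx=5,fy=5,interpolation=cv2.INTER_CUBIC)
cv2.imwrite("pics/t1.png",a)
E
```

```text
[[0.957, -0.001, 0.291], [-0.291, -0.002, 0.957], [-0.0, -1.0, -0.002]]
((265.0273132324219, 198.93624877929688), (81.2454605102539, 123.17088317871094), 89.19306945800781)
[[325, 159], [204, 160], [204, 239], [326, 238]]
((0.5504657626152039, 0.03459639847278595), (0.3795802593231201, 0.25193992257118225), 89.29859161376953) [[ 0.4221819  -0.15363744]
 [ 0.67410296 -0.15672159]
 [ 0.6787496   0.22283024]
 [ 0.42682856  0.22591439]]
roll ((0.49619388580322266, 0.35632508993148804), (0.028320105746388435, 0.09309564530849457), 59.320091247558594) [[0.44893628 0.36789763]
 [0.5290014  0.32039636]
 [0.5434515  0.34475255]
 [0.46338636 0.39225382]]
```

View pics/t1.png

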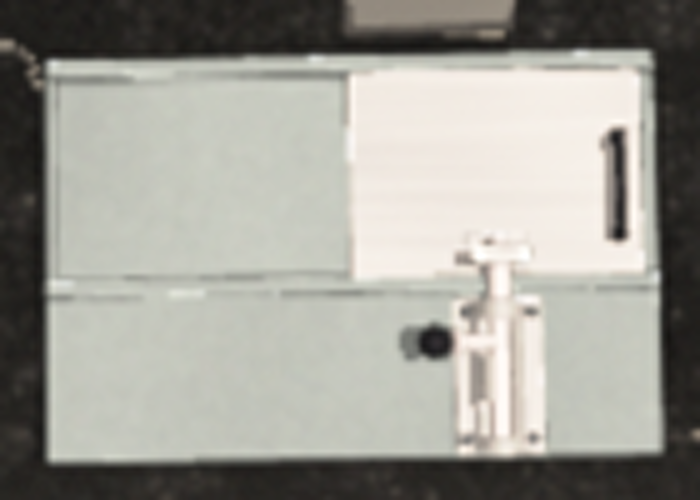

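The crop shows the knob ball at crop (435,342), which is full-image (282,216.4) and means it is down in the front notch. The pull bar's middle is at (617,183), full-image (318.4,184.6). The eye is at (498,250). I'll check the tray origin against these features.

```bash
python3 - <<'E'
from h import *
c=read_camera("top");im=c["img"]
def blob(x0,x1,y0,y1,t=60):
    m=(im[y0:y1,x0:x1].max(2)<t).astype(float);v,u=np.nonzero(m);print(len(u),u.min()+x0,u.max()+x0,v.min()+y0,v.max()+y0);return np.array([u.mean()+x0,v.mean()+y0])
th=np.radians(-.7);Rt=np.array([[np.cos(th),-np.sin(th)],[np.sin(th),np.cos(th)]]);o=np.array([.5505,.0346])
loc=lambda P:np.round(Rt.T@(P[:2]-o)*1000,1)
b=blob(312,323,170,200);print("bar",b,loc(ray(c,b,.0825)))
k=blob(276,287,210,223);print("ball",k,loc(ray(c,k,.098)))
e=np.array([195+498/5,148+250/5])-.4;print("eye",loc(ray(c,e,.093)))
s=read_camera("side");cv2.imwrite("pics/s1.png",cv2.resize(s["img"][150:280,200:330],None,fx=4.5,fy=4.5,interpolation=cv2.INTER_CUBIC))
for n,P,z in(("bar",[30,-165],.0825),("ball",[-60,-50],.098),("eye",[-12,-90],.093)):
    for dx in(0,10):
        p=o+Rt@(np.array(P)+[dx,0])/1000;print(n,dx,proj(s,np.r_[p,z]),(proj(s,np.r_[p,z])-[200,150])*4.5)
E
```

```text
18 318 319 175 194
bar [318.44444444 185.16666667] [  36.8 -163. ]
26 279 284 214 218
ball [281.5 216. ] [-54.5 -48.9]
eye [ -0.2 -88.2]
bar 0 [268.69293614 163.34689311] [309.11821265  60.06101899]
bar 10 [266.28770493 162.99081071] [298.29467217  58.4586482 ]
ball 0 [283.56925147 179.07430946] [376.0616316  130.83439255]
ball 10 [280.94874168 178.66406116] [364.26933756 128.98827521]
eye 0 [273.89610996 172.59164026] [332.53249481 101.66238118]
eye 10 [271.36787097 172.2037871 ] [321.15541938  99.91704193]
```

View pics/s1.png

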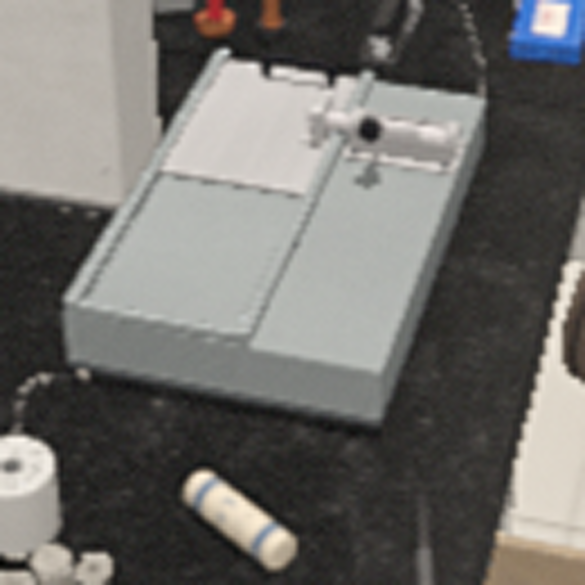

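Everything is consistent with the body spanning x -135..115 in the tray frame. That puts the origin about 10 mm ahead of the body's centre, at roughly (0.560, 0.035) with yaw -0.7°. The ball is at about (0.495, -0.014, 0.098). In the side crop the ball is at (370,128), where it should be, and the roll is at (240,518). First I'll turn the tool so the jaws open along x.

{"api": "send_rows", "payload": {
  "plan": [
    [[0,0,0],[0,0.0228,0]],
    [[0,0,0],[0,0.0228,0]],
    [[0,0,0],[0,0.0228,0]],
    [[0,0,0],[0,0.0228,0]],
    [[0,0,0],[0,0.0228,0]],
    [[0,0,0],[0,0.0228,0]],
    [[0,0,0],[0,0.0228,0]],
    [[0,0,0],[0,0.0228,0]],
    [[0,0,0],[0,0.0228,0]]
  ],
  "gripper": 0.3
}}

```text
time: 1.2
eef_pos: [0.1961, 0.6458, 0.2452]
tcp_rot: [0.495, -0.505, 0.505, -0.495]
contact_force: [-0.5, -0.3, -0.3]
opening: 0.699
```

{"api": "send_rows", "payload": {
  "plan": [
    [[0.344,0,0.156],[0,0,0]],
    [[0.344,0,0.156],[0,0,0]],
    [[0.344,0,0.156],[0,0,0]],
    [[0.344,0,0.156],[0,0,0]],
    [[0.344,0,0.156],[0,0,0]],
    [[0.344,0,0.156],[0,0,0]],
    [[0.344,0,0.156],[0,0,0]],
    [[0.344,0,0.156],[0,0,0]],
    [[0.344,0,0.156],[0,0,0]],
    [[0.344,0,0.156],[0,0,0]],
    [[0.344,0,0.156],[0,0,0]],
    [[0.344,0,0.156],[0,0,0]]
  ]
}}

```text
time: 2.4
eef_pos: [0.4145, 0.1458, 0.2457]
tcp_rot: [0.496, -0.503, 0.504, -0.497]
contact_force: [1.0, 0.1, -0.0]
opening: 0.699
```

{"api": "send_rows", "payload": {
  "plan": [
    [[0.344,0,0.156],[0,0,0]],
    [[0.344,0,0.156],[0,0,0]],
    [[0.344,0,0.156],[0,0,0]],
    [[0.344,0,0.156],[0,0,0]],
    [[0,0,0],[0,0,0]],
    [[0,0,0],[0,0,0]]
  ]
}}

```text
time: 3.0
eef_pos: [0.4868, -0.0193, 0.2452]
tcp_rot: [-0.496, 0.504, -0.504, 0.496]
contact_force: [-0.8, 0.6, 0.1]
opening: 0.699
```

```bash
python3 - <<'E'
from h import *
s=get_state();print(s["eef_pos"],np.round(R.from_quat(s["tcp_rot"]).as_matrix(),3).tolist())
c=wcam();cv2.imwrite("pics/w1.png",c["img"])
print(proj(c,[.495,-.014,.098]))
E
```

```text
[ 0.48679576 -0.01930522  0.24517672] [[-0.016, -0.001, 1.0], [-1.0, 0.001, -0.016], [-0.001, -1.0, -0.001]]
[266.4294186  182.18856221]
```

View pics/w1.png

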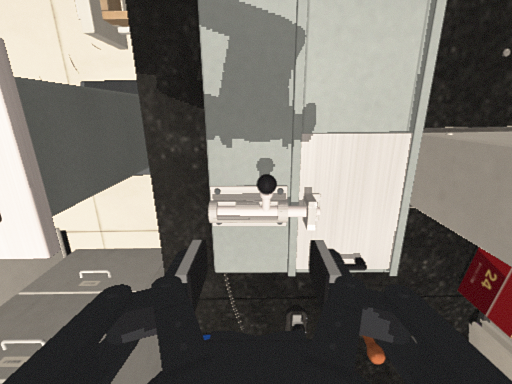

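The ball is at (267,184) against a predicted (266,182), and the tube runs along row 211. That is a match. I'll refine it numerically.

```bash
python3 - <<'E'
from h import *
c=wcam();im=c["img"]
m=(im[170:198,250:285].max(2)<75);v,u=np.nonzero(m);p=[u.mean()+250,v.mean()+170];print(len(u),p,np.ptp(u),np.ptp(v),ray(c,p,.098))
print("tube row211:",ray(c,[262,211],.085),"eye",ray(c,[312,210],.09), "bar",ray(c,[352,262],.0825))
# edges of front deck & corner
print(ray(c,[216,273],.055),ray(c,[397,270],.066))
E
```

```text
294 [np.float64(266.65646258503403), np.float64(184.37414965986395)] 19 19 [ 0.49489958 -0.01544904  0.098     ]
tube row211: [ 0.48977392 -0.05103316  0.085     ] eye [ 0.54698125 -0.04866173  0.09      ] bar [ 0.60228044 -0.12194617  0.0825    ]
[ 0.42519168 -0.15404263  0.055     ] [ 0.67035661 -0.14523939  0.066     ]
```

{"api": "send_rows", "payload": {
  "plan": [
    [[-0.017,0,0.033],[0,0,0]],
    [[-0.017,0,0.034],[0,0,0]],
    [[0,0.21,0],[0,0,0]],
    [[0,0.21,0],[0,0,0]],
    [[0,0.21,0],[0,0,0]],
    [[0,0.21,0],[0,0,0]],
    [[0,0.21,0],[0,0,0]],
    [[0,0.215,0],[0,0,0]],
    [[0,0,0],[0,0,0]],
    [[0,0,0],[0,0,0]]
  ]
}}

```text
time: 4.1
eef_pos: [0.495, -0.0139, 0.0937]
tcp_rot: [-0.497, 0.503, -0.503, 0.497]
contact_force: [0.1, -0.3, 0.8]
opening: 0.704
```

{"api": "send_rows", "payload": {
  "plan": [
    [[0,0,0],[0,0,0]],
    [[0,0,0],[0,0,0]],
    [[0,0,0],[0,0,0]],
    [[0,0,0],[0,0,0]],
    [[0,0,0],[0,0,0]],
    [[0,0,0],[0,0,0]]
  ],
  "gripper": 1.0,
  "grip_force": 30
}}

```text
time: 4.7
eef_pos: [0.496, -0.0147, 0.095]
tcp_rot: [0.496, -0.503, 0.504, -0.497]
contact_force: [-0.6, 1.6, 5.4]
opening: 0.232
```

{"api": "send_rows", "payload": {
  "plan": [
    [[0.047,-0.065,0],[0,0,0]],
    [[0,0,0],[0,0,0]],
    [[0.06,-0.053,0],[0,0,0]],
    [[0,0,0],[0,0,0]],
    [[0.069,-0.04,0],[0,0,0]],
    [[0,0,0],[0,0,0]],
    [[0.076,-0.025,0],[0,0,0]],
    [[0,0,0],[0,0,0]],
    [[0.08,-0.008,0],[0,0,0]],
    [[0.033,0.002,0],[0,0,0]],
    [[0,0,0],[0,0,0]],
    [[0,0,0],[0,0,0]]
  ]
}}

```text
time: 5.9
eef_pos: [0.4942, -0.0586, 0.1162]
tcp_rot: [0.497, -0.503, 0.503, -0.496]
contact_force: [-1.9, 1.8, 0.8]
opening: 0.228
```

{"api": "send_rows", "payload": {
  "plan": [
    [[0,0,-0.083],[0,0,0]],
    [[0,0,-0.083],[0,0,0]],
    [[0,0,-0.083],[0,0,0]],
    [[0,0,-0.083],[0,0,0]],
    [[0,0,-0.05],[0,0,0]],
    [[0,0,0],[0,0,0]],
    [[0,0,0],[0,0,0]]
  ]
}}

```text
time: 6.6
eef_pos: [0.4477, -0.0576, 0.1161]
tcp_rot: [-0.497, 0.504, -0.503, 0.496]
contact_force: [-0.5, 1.4, -0.5]
opening: 0.231
```

{"api": "send_rows", "payload": {
  "plan": [
    [[0,0,-0.025],[0,0,0]],
    [[0,0,-0.025],[0,0,0]],
    [[0,0,0],[0,0,0]],
    [[0,0,0],[0,0,0]]
  ]
}}

```text
time: 7.0
eef_pos: [0.447, -0.0585, 0.1165]
tcp_rot: [0.493, -0.5, 0.508, -0.499]
contact_force: [18.3, 0.6, -14.5]
opening: 0.229
```

The bolt is at its stop (18 N). I'll back off slightly and lower the knob along the arc.

{"api": "send_rows", "payload": {
  "plan": [
    [[0,0,0.03],[0,0,0]],
    [[-0.033,-0.002,0],[0,0,0]],
    [[-0.08,0.008,0],[0,0,0]],
    [[0,0,0],[0,0,0]],
    [[-0.076,0.025,0],[0,0,0]],
    [[0,0,0],[0,0,0]],
    [[-0.069,0.04,0],[0,0,0]],
    [[0,0,0],[0,0,0]],
    [[-0.06,0.053,0],[0,0,0]],
    [[0,0,0],[0,0,0]],
    [[-0.047,0.065,0],[0,0,0]],
    [[0,0,0],[0,0,0]]
  ]
}}

```text
time: 8.2
eef_pos: [0.4488, -0.0148, 0.0955]
tcp_rot: [0.497, -0.501, 0.505, -0.497]
contact_force: [1.5, -3.2, 6.8]
opening: 0.226
```

{"api": "send_rows", "payload": {
  "plan": [
    [[0,0,0],[0,0,0]],
    [[0,0,0],[0,0,0]],
    [[0,0,0],[0,0,0]],
    [[0,0,0],[0,0,0]],
    [[0,-0.2,0],[0,0,0]],
    [[0,-0.3,0],[0,0,0]],
    [[0,-0.3,0],[0,0,0]],
    [[0,-0.3,0],[0,0,0]],
    [[0,0,0],[0,0,0]],
    [[0,0,0],[0,0,0]]
  ],
  "gripper": 0.4
}}

```text
time: 9.2
eef_pos: [0.4468, -0.0139, 0.2261]
tcp_rot: [0.496, -0.503, 0.504, -0.497]
contact_force: [0.8, 1.0, -1.0]
opening: 0.6
```

```bash
python3 - <<'E'
from h import *
s=get_state();print(s["eef_pos"])
c=wcam();cv2.imwrite("pics/w2.png",c["img"][100:,:])
print(proj(c,[.446,-.015,.098]),proj(c,[.449,-.057,.121]))
E
```

```text
[ 0.44680536 -0.01386888  0.22606463]
[257.91148672 193.12234416] [261.55679179 240.86422246]
```

View pics/w2.png

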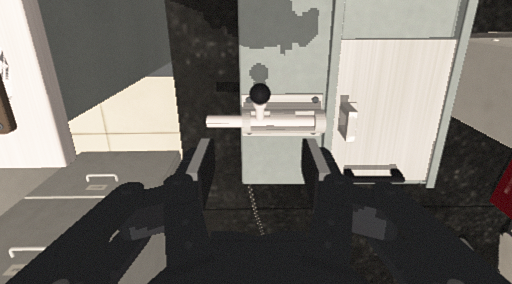

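The ball is at (260,193) in full-image coordinates, matching the parked prediction (258,193). The knob is therefore down in the rear notch and the rod is clear of the eye. Next is the bar, at about (0.588, -0.130): I'll come in shut from its right side.

{"api": "send_rows", "payload": {
  "plan": [
    [[0.245,0,0.235],[0,0,0]],
    [[0.245,0,0.235],[0,0,0]],
    [[0.245,0,0.235],[0,0,0]],
    [[0.245,0,0.235],[0,0,0]],
    [[0.245,0,0.235],[0,0,0]],
    [[0,0.3,0],[0,0,0]],
    [[0,0.3,0],[0,0,0]],
    [[0,0,0],[0,0,0]],
    [[0,0,0],[0,0,0]]
  ],
  "gripper": 1.0
}}

```text
time: 10.15
eef_pos: [0.5844, -0.1621, 0.1513]
tcp_rot: [-0.497, 0.505, -0.502, 0.496]
contact_force: [0.3, -0.4, -0.2]
opening: -0.002
```

```bash
python3 - <<'E'
from h import *
s=get_state();print(s["eef_pos"],s["opening"],tips_ahead)
c=wcam();cv2.imwrite("pics/w3.png",c["img"]); 
for P in([.588,-.126,.0825],[.588,-.134,.0825],[.553,-.13,.0825],[.623,-.13,.0825]):print(proj(c,P))
print(proj(c,np.array(s["eef_pos"])-[0,0,.014]))
E
```

```text
[ 0.58436853 -0.16212364  0.15130983] -0.0024331625726381947 0.014
[263.88430974 169.20110709]
[263.94213486 179.44340523]
[218.17885831 174.87702285]
[309.77190912 173.82792638]
[259.83474812 246.65291377]
```

View pics/w3.png

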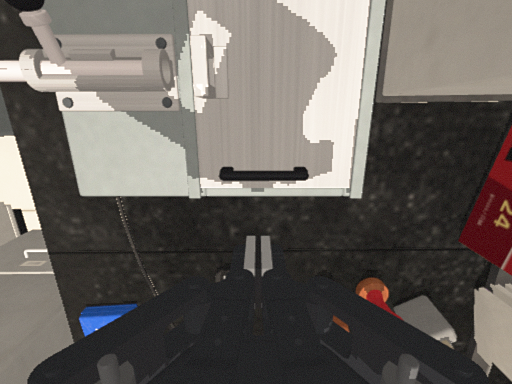

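The bar spans columns 219–308 at row 174, exactly as predicted. I'll descend to its right.

{"api": "send_rows", "payload": {
  "plan": [
    [[0,0.2,0],[0,0,0]],
    [[0,0.2,0],[0,0,0]],
    [[0,0.1,0],[0,0,0]],
    [[0,0.05,0],[0,0,0]],
    [[0,0,0],[0,0,0]],
    [[0,0,0],[0,0,0]]
  ]
}}

```text
time: 10.8
eef_pos: [0.5866, -0.1631, 0.0891]
tcp_rot: [0.496, -0.502, 0.504, -0.497]
contact_force: [0.3, 0.7, -0.1]
opening: -0.0
```

{"api": "send_rows", "payload": {
  "plan": [
    [[0,0.055,0],[0,0,0]],
    [[-0.08,0,0],[0,0,0]],
    [[-0.12,0,0],[0,0,0]],
    [[-0.15,0,0],[0,0,0]],
    [[-0.17,0,0],[0,0,0]],
    [[-0.17,0,0],[0,0,0]],
    [[-0.17,0,0],[0,0,0]],
    [[-0.17,0,0],[0,0,0]],
    [[-0.17,0,0],[0,0,0]],
    [[-0.17,0,0],[0,0,0]],
    [[-0.1,0,0],[0,0,0]],
    [[0,0,0],[0,0,0]]
  ]
}}

```text
time: 12.0
eef_pos: [0.5876, 0.0161, 0.081]
tcp_rot: [-0.497, 0.503, -0.502, 0.497]
contact_force: [-0.1, 0.1, -0.3]
opening: -0.001
```

{"api": "send_rows", "payload": {
  "plan": [
    [[-0.05,0,0],[0,0,0]],
    [[-0.05,0,0],[0,0,0]],
    [[-0.04,0,0],[0,0,0]],
    [[0,0,0],[0,0,0]]
  ]
}}

```text
time: 12.4
eef_pos: [0.5883, 0.0308, 0.0809]
tcp_rot: [-0.496, 0.504, -0.503, 0.497]
contact_force: [0.1, -0.4, 0.5]
opening: 0.001
```

{"api": "send_rows", "payload": {
  "plan": [
    [[-0.03,0,0],[0,0,0]],
    [[-0.03,0,0],[0,0,0]],
    [[0,0,0],[0,0,0]]
  ]
}}

```text
time: 12.7
eef_pos: [0.5884, 0.0311, 0.081]
tcp_rot: [0.501, -0.499, 0.505, -0.494]
contact_force: [-2.9, -19.8, 0.6]
opening: -0.004
```

The cover is at its stop (-20 N at y=0.031, as predicted). I'll back off, lift, and head for the roll.

{"api": "send_rows", "payload": {
  "plan": [
    [[0.1,0,0],[0,0,0]],
    [[0.05,0,0],[0,0,0]],
    [[0,-0.3,0],[0,0,0]],
    [[0,-0.35,0],[0,0,0]],
    [[0,-0.35,0],[0,0,0]],
    [[-0.35,0,-0.077],[0,0,0]],
    [[-0.35,0,-0.077],[0,0,0]],
    [[-0.35,0,-0.077],[0,0,0]],
    [[-0.35,0,-0.077],[0,0,0]],
    [[-0.35,0,-0.077],[0,0,0]],
    [[-0.35,0,-0.077],[0,0,0]],
    [[-0.35,0,-0.077],[0,0,0]]
  ],
  "gripper": 0.3
}}

```text
time: 13.9
eef_pos: [0.5265, 0.3167, 0.201]
tcp_rot: [-0.496, 0.504, -0.503, 0.497]
contact_force: [0.1, 0.3, 0.1]
opening: 0.699
```

{"api": "send_rows", "payload": {
  "plan": [
    [[-0.2,0,-0.077],[0,0,0]],
    [[0,0,0],[0,-0.0209,0]],
    [[0,0,0],[0,-0.0209,0]],
    [[0,0,0],[0,-0.0209,0]],
    [[0,0,0],[0,-0.0209,0]],
    [[0,0,0],[0,-0.0209,0]],
    [[0,0,0],[0,-0.0209,0]],
    [[0,0,0],[0,-0.0209,0]],
    [[0,0,0],[0,-0.0209,0]],
    [[0,0,0],[0,0,0]],
    [[0,0,0],[0,0,0]]
  ]
}}

```text
time: 15.0
eef_pos: [0.5182, 0.3389, 0.2008]
tcp_rot: [-0.682, 0.187, -0.187, 0.682]
contact_force: [0.0, -0.0, 1.1]
opening: 0.697
```

```bash
python3 - <<'E'
from h import *
s=get_state();M=R.from_quat(s["tcp_rot"]).as_matrix();print(s["eef_pos"],np.degrees(np.arctan2(M[1,2],M[0,2])),M[2])
c=wcam();im=c["img"];P0=proj(c,[.4962,.3563,.013]);print(P0)
x,y=np.round(P0).astype(int);m=np.zeros(im.shape[:2],np.uint8)
x0,y0=max(x-110,0),max(y-80,0);m[y0:y+80,x0:x+110]=(im[y0:y+80,x0:x+110].max(2)>100)*255
m=cv2.morphologyEx(m,cv2.MORPH_CLOSE,np.ones((7,7)))
o=im.copy()
for cn in cv2.findContours(m,0,2)[0]:
    if cv2.contourArea(cn)<300: continue
    W=np.array([ray(c,p+0.,.013)[:2] for p in cn[:,0]],np.float32);r=cv2.minAreaRect(W);b=cv2.boxPoints(r);d=b[1]-b[0];e=b[2]-b[1];d=d if np.hypot(*d)>np.hypot(*e) else e
    print(r,np.degrees(np.arctan2(d[1],d[0]))); cv2.drawContours(o,[cn],-1,(0,0,255),1)
cv2.imwrite("pics/w4.png",o)
t=read_camera("top");cv2.imwrite("pics/t2.png",cv2.resize(t["img"][148:248,195:335],None,fx=4,fy=4,interpolation=cv2.INTER_CUBIC))
E
```

```text
[0.51819314 0.33889935 0.20082845] 59.27794645013978 [-5.97790203e-04 -9.99999758e-01  3.56243547e-04]
[262.15189982 156.84061756]
((0.4973263740539551, 0.22384391725063324), (0.053682759404182434, 0.079164519906044), 52.312862396240234) -37.687134
((0.4980781674385071, 0.3538632392883301), (0.02689921110868454, 0.09287038445472717), 58.798255920410156) -31.20175
((0.5745574235916138, 0.43589234352111816), (0.06828213483095169, 0.15583699941635132), 59.290306091308594) -30.709677
```

View pics/w4.png

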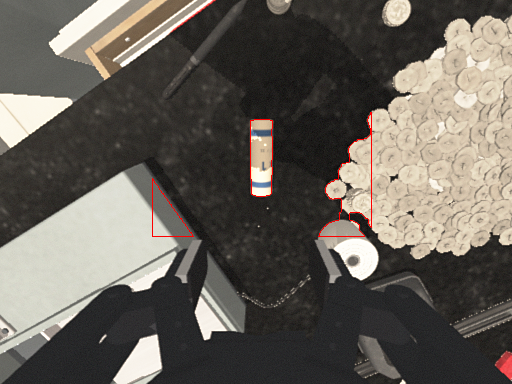

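View pics/t2.png

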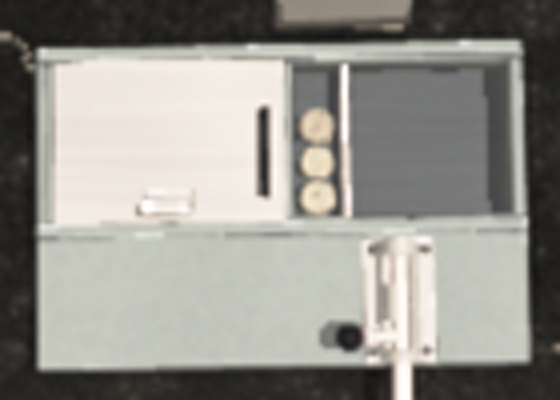

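The wrist view has the roll outlined at (261,158), with world mid (0.498, 0.354) and axis -31°; the jaws already lie across it. The top crop shows the cover fully open, the knob ball at (349,338) parked, and the empty compartment at the right with the divider at column 345. I'll grasp the roll.

{"api": "send_rows", "payload": {
  "plan": [
    [[-0.207,0,0.022],[0,0,0]],
    [[0,0.3,0],[0,0,0]],
    [[0,0.3,0],[0,0,0]],
    [[0,0.3,0],[0,0,0]],
    [[0,0.3,0],[0,0,0]],
    [[0,0.2,0],[0,0,0]],
    [[0,0.08,0],[0,0,0]],
    [[0,0.03,0],[0,0,0]],
    [[0,0,0],[0,0,0]],
    [[0,0,0],[0,0,0]]
  ]
}}

```text
time: 16.1
eef_pos: [0.4997, 0.3542, 0.0216]
tcp_rot: [-0.681, 0.186, -0.187, 0.683]
contact_force: [0.6, -0.7, -0.1]
opening: 0.697
```

{"api": "send_rows", "payload": {
  "plan": [
    [[0,0,0],[0,0,0]],
    [[0,0,0],[0,0,0]],
    [[0,0,0],[0,0,0]],
    [[0,0,0],[0,0,0]],
    [[0,0,0],[0,0,0]],
    [[0,0,0],[0,0,0]]
  ],
  "gripper": 1.0,
  "grip_force": 50
}}

```text
time: 16.7
eef_pos: [0.4991, 0.3538, 0.0211]
tcp_rot: [-0.682, 0.186, -0.187, 0.682]
contact_force: [-1.2, 0.4, 5.2]
opening: 0.286
```

{"api": "send_rows", "payload": {
  "plan": [
    [[0,-0.15,0],[0,0,0]],
    [[0,-0.3,0],[0,0,0]],
    [[0,-0.35,0],[0,0,0]],
    [[0,-0.35,0],[0,0,0]],
    [[0,-0.35,0],[0,0,0]],
    [[0,0,0],[0,-0.0209,0]],
    [[0,0,0],[0,-0.0209,0]],
    [[0,0,0],[0,-0.0209,0]],
    [[0,0,0],[0,-0.0206,0]],
    [[0,0,0],[0,0,0]]
  ]
}}

```text
time: 17.7
eef_pos: [0.4976, 0.3531, 0.1983]
tcp_rot: [0.707, -0.004, 0.003, -0.707]
contact_force: [-0.2, -0.1, -1.8]
opening: 0.284
```

{"api": "send_rows", "payload": {
  "plan": [
    [[0.079,0,-0.329],[0,0,0]],
    [[0.079,0,-0.329],[0,0,0]],
    [[0.079,0,-0.329],[0,0,0]],
    [[0.079,0,-0.329],[0,0,0]],
    [[0.079,0,-0.329],[0,0,0]],
    [[0.079,0,-0.329],[0,0,0]],
    [[0.079,0,-0.329],[0,0,0]],
    [[0.079,0,-0.329],[0,0,0]],
    [[0.079,0,-0.329],[0,0,0]],
    [[0.079,0,-0.329],[0,0,0]],
    [[0.079,0,-0.329],[0,0,0]],
    [[0,0,0],[0,0,0]]
  ]
}}

```text
time: 18.9
eef_pos: [0.5987, -0.0865, 0.1992]
tcp_rot: [0.708, -0.006, 0.006, -0.706]
contact_force: [0.5, 0.2, -2.5]
opening: 0.281
```

```bash
python3 - <<'E'
from h import *
s=get_state();M=R.from_quat(s["tcp_rot"]).as_matrix();print(s["eef_pos"],s["opening"],np.degrees(np.arctan2(M[1,2],M[0,2])),M[2])
c=wcam();o=c["img"].copy()
th=np.radians(-.7);Rt=np.array([[np.cos(th),-np.sin(th)],[np.sin(th),np.cos(th)]])
for z,col in((.055,(0,0,255)),(.005,(0,255,0))):
    q=[proj(c,np.r_[np.array([.5595,.0355])+Rt@[x,y],z]) for x,y in((-.02,-.18),(.1,-.18),(.1,-.054),(-.02,-.054))]
    cv2.polylines(o,[np.int32(np.round(q))],True,col,1)
cv2.imwrite("pics/w5.png",o)
E
```

```text
[ 0.59870647 -0.08653448  0.1991506 ] 0.2808804483719729 88.95401045030074 [ 1.46009919e-04 -9.99998264e-01 -1.85757502e-03]
```

View pics/w5.png

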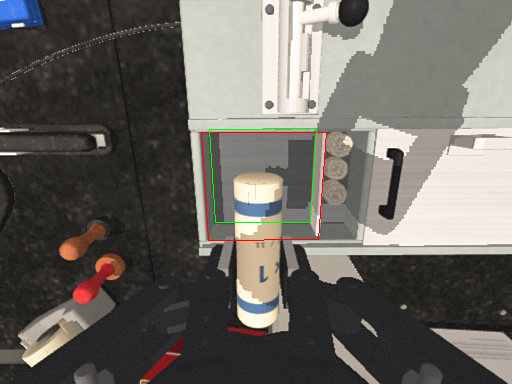

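The projected rim (red) and floor (green) match the real compartment, which spans columns 203–322 and rows 130–240. The roll is firmly held, with its near end at about (258,175–200). I'll check its offset along the jaws.

```bash
python3 - <<'E'
from h import *
c=wcam();p=get_state()["eef_pos"]
for dz in(-.012,-.008,-.003):
  for dx in(-.054,-.049,-.044,-.039,.044):print(dz,dx,proj(c,p+[dx,0,dz+.013]),proj(c,p+[dx,0,dz-.013]))
E
```

```text
-0.012 -0.054 [261.69957358 166.91300047] [261.04042934 158.08971159]
-0.012 -0.049 [261.81499479 176.83571673] [261.14408978 166.53124028]
-0.012 -0.044 [261.92775307 186.52950265] [261.24573285 174.80848576]
-0.012 -0.039 [262.03793954 196.00219047] [261.34541688 182.92619755]
-0.012 0.044 [263.55834945 326.71124057] [262.75821635 297.97671506]
-0.008 -0.054 [261.8238662  168.57677834] [261.12779881 159.25923726]
-0.008 -0.049 [261.94122516 178.77449767] [261.23316203 167.89930722]
-0.008 -0.044 [262.05579695 188.73003042] [261.33642417 176.3670825 ]
-0.008 -0.039 [262.1676797  198.45190292] [261.43764745 184.6676659 ]
-0.008 0.044 [263.70387978 331.9375522 ] [262.86710677 301.88720768]
-0.003 -0.054 [261.99016211 170.80281146] [261.24339608 160.80661946]
-0.003 -0.049 [262.10997513 181.36634013] [261.35094456 169.70833712]
-0.003 -0.044 [262.22683422 191.66943118] [261.45628014 178.42689512]
-0.003 -0.039 [262.34084731 201.72159872] [261.55947044 186.96788886]
-0.003 0.044 [263.89604961 338.83879022] [263.00981937 307.01232863]
```

The roll is centred in the jaws, about 9 mm below the TCP. I'll lower it.

{"api": "send_rows", "payload": {
  "plan": [
    [[0,0.3,0.035],[0,0,0]],
    [[0,0.3,0],[0,0,0]],
    [[0,0.25,0],[0,0,0]],
    [[0,0.2,0],[0,0,0]],
    [[0,0.15,0],[0,0,0]],
    [[0,0.1,0],[0,0,0]],
    [[0,0.06,0],[0,0,0]],
    [[0,0.04,0],[0,0,0]],
    [[0,0,0],[0,0,0]],
    [[0,0,0],[0,0,0]]
  ]
}}

```text
time: 20.0
eef_pos: [0.599, -0.0778, 0.0327]
tcp_rot: [0.707, -0.003, 0.004, -0.707]
contact_force: [0.3, -0.1, -2.1]
opening: 0.282
```

{"api": "send_rows", "payload": {
  "plan": [
    [[0,0.03,0],[0,0,0]],
    [[0,0,0],[0,0,0]],
    [[0,0.02,0],[0,0,0]],
    [[0,0,0],[0,0,0]]
  ]
}}

```text
time: 20.4
eef_pos: [0.5987, -0.0778, 0.0262]
tcp_rot: [0.707, -0.003, 0.004, -0.707]
contact_force: [-0.7, 0.0, 0.4]
opening: 0.283
```

The load has transferred to the floor (-2.5 N to +0.4 N). I'll release gently and retreat.

{"api": "send_rows", "payload": {
  "plan": [
    [[0,0,0],[0,0,0]],
    [[0,0,0],[0,0,0]],
    [[0,0,0],[0,0,0]],
    [[0,-0.1,0],[0,0,0]],
    [[0,-0.2,0],[0,0,0]],
    [[0,-0.3,0],[0,0,0]],
    [[0,-0.3,0],[0,0,0]],
    [[0,-0.3,0],[0,0,0]],
    [[0,-0.2,0],[0,0,0]],
    [[0,0,0],[0,0,0]],
    [[0,0,0],[0,0,0]]
  ],
  "gripper": 0.52
}}

```text
time: 21.5
eef_pos: [0.5984, -0.0776, 0.1948]
tcp_rot: [0.707, -0.003, 0.004, -0.707]
contact_force: [-0.6, 0.8, 0.0]
opening: 0.478
```

```bash
python3 - <<'E'
from h import *
s=get_state();print(s["eef_pos"],s["opening"],s["contact_force"])
w=wcam()["img"];t=read_camera("top")["img"]
a=cv2.resize(t[130:260,190:420],(566,320),interpolation=cv2.INTER_CUBIC)
b=w[60:300,180:412];b=cv2.resize(b,(232,240));o=np.zeros((320,800,3),np.uint8);o[:,:566]=a;o[:240,567:799]=b
cv2.imwrite("pics/f.png",o)
E
```

```text
[ 0.59844161 -0.07764702  0.19475489] 0.4779743715180534 [-0.62187647  0.8341431   0.00774857]
```

View pics/f.png

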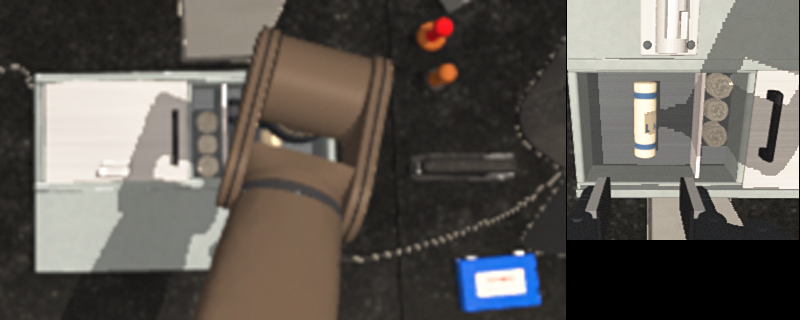

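The roll lies flat in the middle of the empty compartment (wrist crop (645,120)). The cover is open, the bystanders are in place and the gripper is clear, so I'll hand in.

```bash
python3 -c "
from plant import *
print(sign_off())"
```

```text
the job is handed in; nothing more can be done
None
```

The job is done and handed in at about 21.6 s of the 64 s allowed; no verdict is reported.

- **Bolt:** I pinched the knob, turned it upright and drew the bolt to its stop (18 N). I then lowered the knob into the rear notch; the ball showed at (260,193) against a predicted (258,193).
- **Cover:** I pushed it to its left stop, where the force reached about 20 N at the expected position.
- **Roll:** I set it on the compartment floor before releasing. The wrist force went from about -2.5 N to +0.4 N as the floor took its weight.

The last wrist picture shows the roll flat inside the empty compartment and the cover still open. The stapler, ink pad and stamps appear in their original places in the top view, by eye only. The gripper is clear at 0.19 m height with no contact force.

- **Knob not in the last picture:** I last saw it parked in the wrist view just before lowering the roll, and nothing went near it afterwards.
- **Tray origin:** It lies about 10 mm ahead of the body's centre, despite being described as the centre. I took the offset from the bolt and eye positions.

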